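# Lock the magenta ink cartridge into the shaker shoe

## Robot

A 6-joint arm with a two-finger parallel gripper is mounted at the origin on the work surface. World frame = base frame: x ahead of the robot, y to its left, z up, the work surface at z = 0. Lengths are in mm, angles in degrees, forces in N, time in s.
With the tool pointing down it reaches from about 350 to 1000 mm from the base axis. Payload 7.1 kg.
Tool frame: the origin (TCP) lies at the very end of the fingers, on their centre line; the grasp point (between the pads) lies 19 mm behind it (manip.grip_depth is the z of the grasp point in the tool frame, in mm); z points along the fingers, y is the direction in which the jaws open and shut (so a half turn about z gives the same grasp; the last joint's range is limited). The gripper opens to 85 mm and grips with 20 to 120 N. Pads are 22 mm wide; open, the fingers measure 114 mm over their backs; the gripper's body (76 mm by 85 mm) begins 54 mm behind the grasp point. The pads swing forward as they close: fully open they stand 13 mm farther back than shut.
Start: joints at [62.166, 24.242, 93.386, -0, 62.372, -1.089], TCP at [281.237, 558.131, 231.319] pointing down, gripper open.
Joint ranges: [-172.04, 172.04], [-51.8, 120.97], [4.93, 147.93], [-75.15, 255.16], [6.16, 154.13], [-145.62, 145.62]. Speed limits (degrees/s): [136.94, 136.94, 172.46, 180, 180, 180].

## Interface

Orientations are given as a 3x3 rotation matrix whose columns are the frame's x, y, z axes.
In Python, from plant import manip gives the robot as it stands.
- The arm moves only by the shell command python3 -m handwheel 'ROWS' [OPENING] [FORCE]. ROWS is JSON, a list of rows, each a list of 2 entries, a list of its own where there are three numbers: the shift along the tool's x, y, z in units of 30 mm (1.0 is 30 mm), then the turn about the tool's z in units of 6 degrees (1.0 is 6 degrees). A call has 1 to 5 rows; each row is the pose to reach, as a shift and turn from the pose commanded when the call began, along the tool's axes at that moment; what a row does not reach only later rows make up. A row lasts 1/8 s, in which the tool goes at most 62.5 mm and 10.7 degrees, less where a joint would pass 70% of its speed; a pose out of reach is approached as far as the arm can. A call with a gripper value outside its range is refused whole. OPENING is the closure in counts, from 0 (fully open) to 255 (shut), set as the call begins (- or left out, the last holds). The fingers move at their own pace and stop on an object; FORCE is the grip in N (left out, the last holds). Time passes only in rows, so rows that repeat a pose let the fingers close. It gives the time, the measured TCP pose, the force and the opening at its end, in the units of the state.
- manip.get_obs(): the state, without advancing time (a new reading comes with each control period).
- manip.camera(name): name is "scene" or "top" or "wrist"; returns the picture (400x640x3 uint8, blue, green, red); there is no depth.
- manip.camera_info(name): a dict with "camera_matrix" (3x3 intrinsics, pixels), "R" (3x3) and "t" (3): a world point X has camera coordinates R X + t. Camera axes: x right, y down, z forward; pixel columns grow to the right and rows downward; lengths in mm; the calibration is good to about 2 mm. The wrist camera is an equidistant fisheye: a pixel r from the principal point sees the ray r / f radians off the axis. A picture is of the moment at which its call begins: read the wrist's pose just before it. camera_info takes no time and is no camera call; for the wrist camera it gives the pose at the moment of the call.
- manip.sign_off(): hands the job in, once; it reports no verdict.
Trained networks look in the newest picture that a camera, given by its name, has taken for a name from the list of things; names that differ only in an ending like _2 or _b are one class to them, and where a whole thing is asked for, a point or a joint stands for the part that bears it (a point fixed in the world has none). Each returns a list of dicts, best first, with "p" (0 to 1); they miss things now and then, are a little off and sometimes report something else, mostly with a low value. They report only what shows in the picture. A call takes as long as a camera call.
- manip.recognise(query, camera): "box" ([left, top, right, bottom] in pixels, round what is visible of it).
The state is a dict: "time": time; "q": joint angles; "joint_velocities": joint speeds; "joint_torque": joint torques, N m; "position": TCP position; "tcp_rot": TCP orientation; "force": force on the tool from outside, world axes, zero at the start; "wrist_torque": the same for the moment, N m; "grip_width": finger opening in mm.
Only numpy, scipy, OpenCV 4.12 (cv2) and the standard library are available. Lean on these libraries where they do the work, as an engineer would, in place of code of your own. Each camera call takes 0.05 s, during which the arm holds its last target.

## Task

Load the magenta ink cartridge into the clamping shoe: stand it on the apron and slide it in through the open end so its foot flange goes under the slotted plate and it meets the rubber pad. Then put the yellow wedge into the slot behind it, sloping face towards the lugs, and press or tap it down until its collar is fully home on the lugs and the cartridge is clamped tight against the sprung pad; let go and leave the other things where they are.

Things in the scene. Friction and masses are not known exactly. Their poses are not given: they have to be found in the camera images.
- magenta_centre (a point): Centre, half-way up, of the magenta ink cartridge: a rigid upright tube, loose, 0.28 kg (varies), 125 mm tall. White round foot flange 60 mm diameter x 8 mm at the bottom, magenta barrel 40 mm diameter up to 115 mm (last 4 mm bevelled), black cap 35 mm diameter above. z up its axis; this point is 62.5 mm above the underside.
- cyan_centre (a point): Centre of the cyan cartridge, same size and shape. Leave alone.
- yellow_centre (a point): Centre of the yellow cartridge, same size and shape. Leave alone.
- shoe: Fixed clamping shoe. Origin on the table, on the axis the cartridge has when it just touches the unpressed pad. x = the way the cartridge slides in (open end looks to -x), y across, z up. Base 100 mm wide, x -130 to +60 mm, 12 mm thick; the flange slides on it under the plate. At +x a rubber pad, face at x = +20 mm, 36 to 82 mm above the table, in front of a red block 84 mm high.
- apron (a point): On top of the shoe's base (12 mm above the table), at shoe x = -100 mm, y = 0: middle of the bare front apron, where the cartridge can be stood before sliding. Axes as the shoe's. The cartridge then slides 100 mm along +x to touch the pad.
- plate_mouth (a point): Middle of the slot's mouth, shoe x = -50 mm, y = 0, on the top of the slotted steel plate (32 mm above the table; underside 24 mm, so the 8 mm flange has 4 mm of play in height). Slot 45 mm wide along x, with flared corners reaching to x = -66 mm. Below it, rails 76 mm apart guide the flange. Axes as the shoe's.
- wedge_home (a point): Level with the tops of the two dark steel lugs (84 mm above the table), shoe x = -24.5 mm, y = 0. Lugs 24 to 40 mm either side of y = 0; their faces lie at shoe x = -32 mm at the top and come 0.18 mm nearer the cartridge per mm down; outside cheeks, 67 mm apart, keep the wedge central. Home, the wedge's tab centre is 38 mm above this point. Axes as the shoe's.
- pad (a joint): Travel of the sprung rubber pad, m: 0 unpressed, grows to 0.006 as the cartridge presses it towards +x of the shoe. Spring about 1.8 N per mm. About 0.003 with the wedge home.
- wedge_tab (a point): Centre of the grip tab of the loose yellow wedge (0.12 kg, 118 mm tall), upright in its parking block. Tab 15 (x) x 40 (y) x 60 mm (z), dark band near its top. Collar below it, 74 mm (y), x -14 to +7.5 mm, 30 to 38 mm below this point. In the shoe its axes are parallel to the shoe's. Lower it with this point at shoe x = -30 mm, y = 0; at 16 mm above home it meets the cartridge with x = -27.5 mm.
- wedge_tip (a point): Bottom of the wedge's blade, 88 mm below the tab centre. Blade 60 mm wide, 50 mm long; flat face (+x, to the cartridge) at tab x = +7.5 mm, last 12 mm bevelled by 3.5 mm; sloping face (-x, to the lugs) from tab x = -7.5 mm at the collar to +1.5 mm here. Let go in the slot it stays about 16 mm above home; pressing the tab's top with 10 to 25 N drives it home; friction keeps it there.
- park: Fixed wooden parking block of the wedge, 60 x 96 x 54 mm, origin under its centre on the table, axes parallel to the parked wedge's.
- tape: Tape roll lying flat, 90 mm diameter, 48 mm high. Leave alone.
- inkjar: Jar 80 mm diameter, 85 mm high. Leave alone.
- redbottle: Red flask, 80 mm diameter, 222 mm high. Leave alone.
- bluebottle: Blue flask, 72 mm diameter, 202 mm high. Leave alone.
- squeegee: Wooden squeegee lying flat, 240 mm long along y, 68 mm wide. Leave alone.

How it is judged:
By the outcome, as a careful person would: the job done as asked, in the order asked, and still so for the second after the job is handed in, with the robot touching nothing.
It also fails if it takes over 72 s, if anything falls off the work surface, if the arm or the gripper's body presses on something with over 40 N, if the wrist force passes 120 N, or if a joint passes its speed limit or range.

## Working session

There is one attempt and no reset: what is moved stays moved. The work goes in short steps, Python scripts to look and compute and a shell command to move; the robot and the scene stay as the last step left them, time stands still between calls to the robot, and variables do not carry over. Pictures are saved under pics/ and viewed, and the job is handed in when it is done.

```bash
ls; mkdir -p pics; python3 - <<'E'
from plant import manip
import cv2,numpy as np
np.set_printoptions(precision=3,suppress=True)
o=manip.get_obs();print(o)
print(manip.grip_depth)
for n in("scene","top","wrist"):
    im=manip.camera(n);cv2.imwrite(f"pics/{n}0.png",im)
    i=manip.camera_info(n);print(n,i)
E
```

```text
pics
{'time': 0.0, 'q': array([62.164, 24.285, 93.433, -0.001, 62.373, -1.088]), 'joint_velocities': array([-0.022,  0.037,  0.14 ,  0.039, -0.026,  0.04 ]), 'joint_torque': array([  0.003, -55.738, -28.176,   0.   ,   0.007,   0.   ]), 'position': array([281.001, 557.64 , 230.533]), 'tcp_rot': array([[-0.893,  0.45 , -0.001],
       [ 0.45 ,  0.893, -0.001],
       [ 0.   , -0.002, -1.   ]]), 'force': array([ 0.338, -0.301, -0.06 ]), 'wrist_torque': array([ 0.008, -0.039,  0.025]), 'grip_width': 85.36823488343607}
-18.700000000000003
scene {'camera_matrix': array([[450.599,   0.   , 315.258],
       [  0.   , 450.599, 200.213],
       [  0.   ,   0.   ,   1.   ]]), 'R': array([[ 0.876,  0.483,  0.009],
       [ 0.401, -0.716, -0.572],
       [-0.27 ,  0.505, -0.82 ]]), 't': array([-431.15 , -192.837, 1543.303])}
top {'camera_matrix': array([[494.859,   0.   , 322.775],
       [  0.   , 494.859, 196.667],
       [  0.   ,   0.   ,   1.   ]]), 'R': array([[-0.029, -1.   , -0.001],
       [-0.999,  0.029, -0.026],
       [ 0.026,  0.   , -1.   ]]), 't': array([ -28.825,  514.04 , 1326.962])}
wrist {'camera_matrix': array([[309.707,   0.   , 320.804],
       [  0.   , 309.707, 196.729],
       [  0.   ,   0.   ,   1.   ]]), 'R': array([[ 0.45 ,  0.893, -0.002],
       [ 0.861, -0.434,  0.266],
       [ 0.237, -0.121, -0.964]]), 't': array([-624.05 ,  -34.088,  379.111])}
```

View pics/scene0.png

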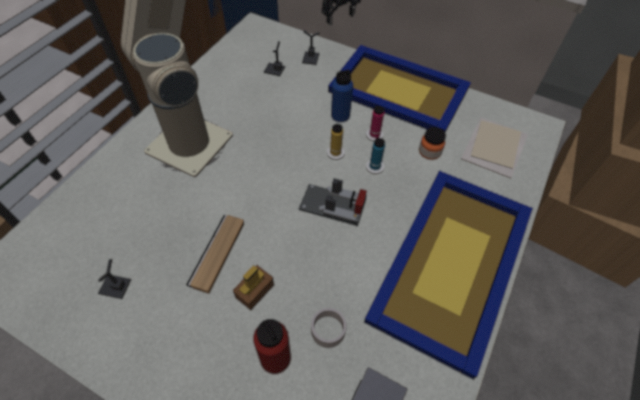

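View pics/top0.png

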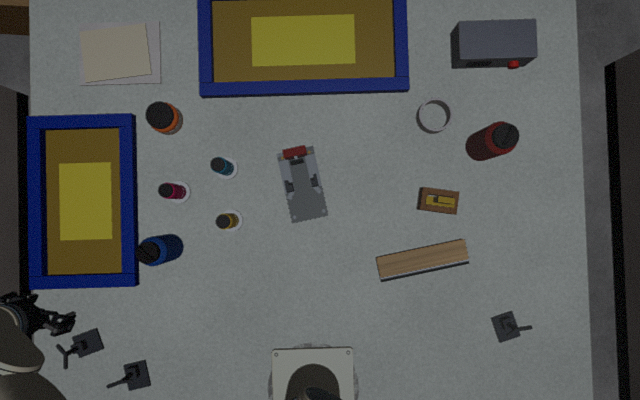

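View pics/wrist0.png

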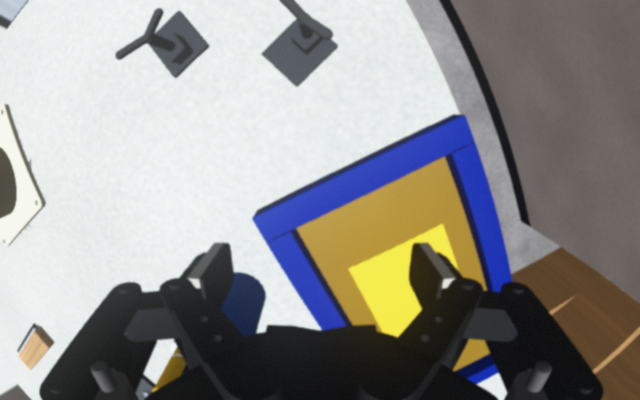

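The top camera shows the shoe at about (303,185), the magenta cartridge at (173,190) and the wedge at (440,200). The scene and wrist views agree with this. I'll zoom in next.

```bash
cat > h.py <<'E'
import numpy as np,cv2
from plant import manip
np.set_printoptions(precision=2,suppress=True)
def ray(n,px,info=None):
    i=info or manip.camera_info(n);K=i["camera_matrix"];R=np.array(i["R"]);t=np.array(i["t"])
    a=np.array([(px[0]-K[0,2])/K[0,0],(px[1]-K[1,2])/K[1,1]])
    if n=="wrist":
        r=np.linalg.norm(a)+1e-12; d=np.array([*(a/r*np.sin(r)),np.cos(r)])
    else: d=np.array([*a,1.])
    return -R.T@t, R.T@d
def atz(n,px,z,info=None):
    c,d=ray(n,px,info);return c+d*(z-c[2])/d[2]
def proj(n,X,info=None):
    i=info or manip.camera_info(n);K=i["camera_matrix"]
    p=np.array(i["R"])@np.array(X,float)+i["t"]
    if n=="wrist":
        rr=np.hypot(p[0],p[1]);th=np.arctan2(rr,p[2]);a=p[:2]/(rr+1e-12)*th
    else:a=p[:2]/p[2]
    return np.array([K[0,0]*a[0]+K[0,2],K[1,1]*a[1]+K[1,2]])
E
python3 - <<'E'
import cv2
t=cv2.imread("pics/top0.png")
def z(im,b,f,name):
    c=im[b[1]:b[3],b[0]:b[2]];cv2.imwrite(name,cv2.resize(c,None,fx=f,fy=f,interpolation=cv2.INTER_CUBIC))
z(t,(265,135,345,235),6,"pics/z_shoe.png")
z(t,(130,135,260,275),4,"pics/z_cart.png")
z(t,(400,170,480,230),8,"pics/z_wedge.png")
E
python3 - <<'E'
from h import *
manip.camera("top")
for q in("magenta_centre","cyan_centre","yellow_centre","shoe","wedge_tab","park"):
    for r in manip.recognise(q,"top")[:3]:
        print(q,np.round(r["box"],1),r["p"])
E
```

```text
magenta_centre [156.5 180.7 192.6 202.9] 0.86
cyan_centre [210.8 155.5 237.8 178.7] 0.69
yellow_centre [218.5 212.8 242.1 233.6] 0.85
yellow_centre [278.4 146.4 326.5 222.2] 0.49
shoe [276.1 147.3 326.2 221.9] 0.68
wedge_tab [427.4 194.9 452.7 207.9] 0.58
wedge_tab [158.3 183.3 193.5 204.8] 0.47
park [417.1 189.  457.6 215.2] 0.83
park [272.6 145.  327.6 223.9] 0.4
```

View pics/z_shoe.png

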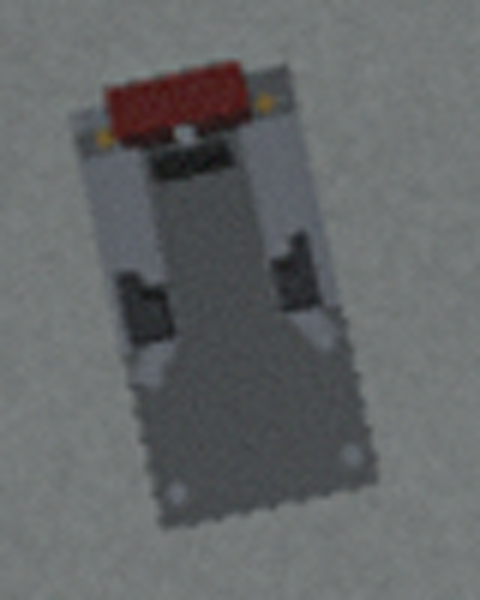

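View pics/z_cart.png

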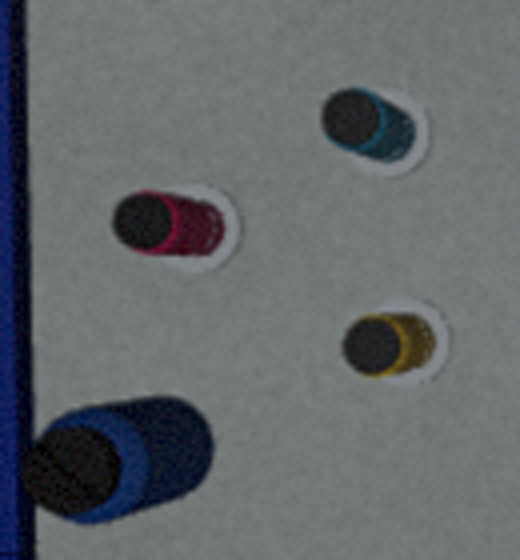

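View pics/z_wedge.png

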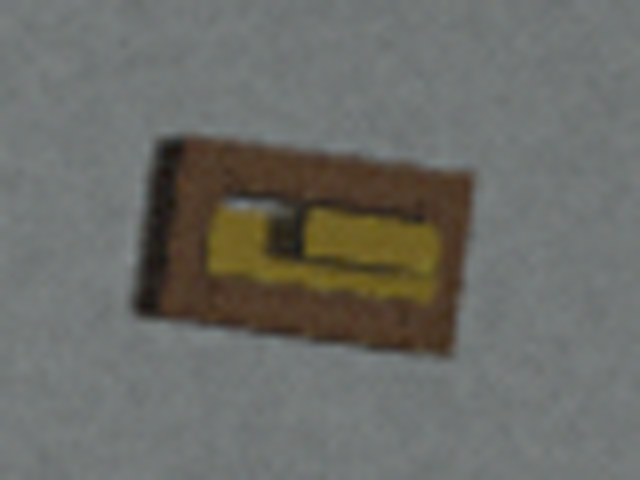

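```bash
cat > m1.py <<'E'
from h import *
from scipy.optimize import least_squares
def up(p,f,o): return (np.array(p)+.5)/f-.5+np.array(o)
def fit(pts,n,info,x0):
    def X(v,P): 
        c,s=np.cos(v[2]),np.sin(v[2]); return [v[0]+c*P[0]-s*P[1],v[1]+s*P[0]+c*P[1],P[2]]
    r=least_squares(lambda v:np.concatenate([proj(n,X(v,P),info)-u for P,u in pts]),x0,x_scale=[10,10,.1])
    return r.x[:2],np.degrees(r.x[2]),r.fun.reshape(-1,2)
if __name__=="__main__":
    i=manip.camera_info("top")
    o=(265,135)
    S=[((-130,50,12),(160,525)),((-130,-50,12),(379,483)),((60,-50,12),(289,63)),((60,50,12),(70,113))]
    print("shoe",fit([(P,up(u,6,o)) for P,u in S],"top",i,[500,0,.1]))
    o=(130,135)
    print("mag cap",atz("top",up((145,221),4,o),125,i),"flange",atz("top",up((197,228),4,o),8,i))
    print("cy",atz("top",up((350,117),4,o),125,i),"ye",atz("top",up((373,346),4,o),125,i))
    o=(400,170)
    W=[((-30,48,54),(180,315)),((-30,-48,54),(452,355)),((30,-48,54),(474,175)),((30,48,54),(183,137))]
    print("park",fit([(P,up(u,8,o)) for P,u in W],"top",i,[500,-250,0]))
    print("tab corners top z122",[atz("top",up(u,8,o),122,i) for u in((303,206),(440,222),(437,275),(303,258))])
    c=atz("top",up((371,240),8,o),122,i);print(c)
    print("blue",atz("top",(160,250),0,i),"jar",atz("top",(165,117),40,i))
E
python3 m1.py
```

```text
shoe (array([583.3 ,  17.52]), np.float64(10.515183053412853), array([[-0.06,  0.3 ],
       [-0.1 , -0.57],
       [-0.  ,  0.39],
       [ 0.17, -0.12]]))
mag cap [537.74 341.25 125.  ] flange [537.76 343.42   8.  ]
cy [598.1  213.83 125.  ] ye [456.98 203.01 125.  ]
park (array([ 493.65, -347.49]), np.float64(-8.540637109938663), array([[-1.9 ,  0.56],
       [ 0.84, -0.01],
       [ 0.69, -0.44],
       [ 0.37, -0.11]]))
tab corners top z122 [array([ 505.13, -325.95,  122.  ]), array([ 498.98, -367.9 ,  122.  ]), array([ 482.71, -366.4 ,  122.  ]), array([ 489.13, -325.39,  122.  ])]
[ 494.06 -346.49  122.  ]
blue [381.81 400.1    0.  ] jar [734.46 366.54  40.  ]
```

```bash
cat > go.py <<'E'
from h import *
def go(x,y,z,psi=None):
    o=manip.get_obs();R=np.array(o["tcp_rot"]);d=R.T@(np.array([x,y,z])-o["position"])/30
    cur=np.degrees(np.arctan2(R[1,1],R[0,1])); t=0 if psi is None else -((psi-cur+180)%360-180)/6
    print("rows:",np.round(d,3),"turn",round(t,3),"| t",round(o["time"],2),"pos",o["position"],"psi",round(cur,2),"F",o["force"],"w",round(o["grip_width"],1),"q",o["q"])
if __name__=="__main__":
    import sys;a=list(map(float,sys.argv[1:]));go(*a)
E
python3 go.py 537.7 342.3 232 100.5
```

```text
rows: [-10.87  -2.58  -0.02] turn -6.207 | t 0.5 pos [281.2  558.1  231.27] psi 63.26 F [-0.9   0.17 -0.2 ] w 85.5 q [62.17 24.24 93.39  0.   62.37 -1.09]
```

```bash
python3 -m handwheel '[[[-2,-0.5,-0.1],-1.5],[[-4,-1,-0.1],-3],[[-6,-1.5,-0.1],-4.5],[[-8,-2,-0.1],-6],[[-10,-2.5,-0.1],-6.2]]' 0 60; python3 go.py 537.7 342.3 160 100.5
```

```text
time: 1.12
position: [516.8, 354.8, 234.5]
tcp_rot: [[-0.983, -0.184, 0.0], [-0.184, 0.983, 0.0], [-0.0, 0.0, -1.0]]
force: [0.7, 1.3, 0.8]
grip_width: 85.5
rows: [-0.61 -0.54  2.48] turn 0.014 | t 1.12 pos [516.79 354.77 234.55] psi 100.58 F [0.74 1.34 0.81] w 85.5 q [ 33.38  24.18  93.01   0.01  62.78 -67.21]
```

```bash
python3 -m handwheel '[[[-0.6,-0.54,1.0],0],[[-0.61,-0.54,1.9],0],[[-0.61,-0.54,1.9],0]]'; python3 - <<'E'
from h import *
i=manip.camera_info("wrist");im=manip.camera("wrist");cv2.imwrite("pics/w1.png",im)
print(manip.get_obs()["position"])
for z in(0,8,125):print(proj("wrist",(537.7,342.3,z),i))
E
```

```text
time: 1.5
position: [535.3, 342.3, 175.1]
tcp_rot: [[-0.984, -0.181, -0.004], [-0.181, 0.984, -0.002], [0.004, -0.002, -1.0]]
force: [0.1, 0.2, -0.1]
grip_width: 85.3
[535.89 343.22 176.78]
[320.55 181.43]
[320.52 183.09]
[319.9  221.75]
```

View pics/w1.png

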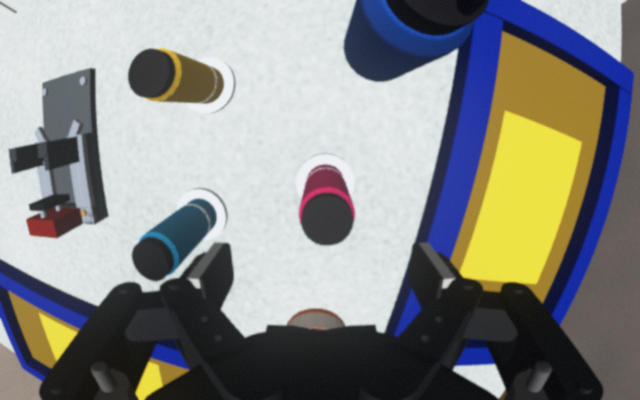

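```bash
python3 - <<'E'
from h import *
i=manip.camera_info("wrist")
print(atz("wrist",(327.5,219),125,i),atz("wrist",(325,183),4,i), -np.array(i["R"]).T@i["t"])
E
python3 go.py 537 340.5 79 100.5
```

```text
[536.23 348.01 125.  ] [539.06 348.25   4.  ] [469.54 331.52 319.65]
rows: [-0.03 -0.09  3.26] turn -0.009 | t 1.55 pos [535.89 343.22 176.78] psi 100.45 F [-0.09  0.54  0.51] w 85.3 q [ 31.57  28.82  94.01   0.    57.28 -68.88]
```

```bash
python3 -m handwheel '[[[-0.03,0.06,1.3],0],[[-0.03,0.06,2.6],0],[[-0.03,0.06,3.25],0],[[-0.03,0.06,3.25],0]]';  python3 - <<'E'
from h import *
cv2.imwrite("pics/w2.png",manip.camera("wrist"))
E
```

```text
time: 2.05
position: [536.5, 345.7, 79.6]
tcp_rot: [[-0.983, -0.182, -0.001], [-0.182, 0.983, -0.001], [0.001, -0.0, -1.0]]
force: [0.2, 0.8, 0.3]
grip_width: 85.4
```

View pics/w2.png

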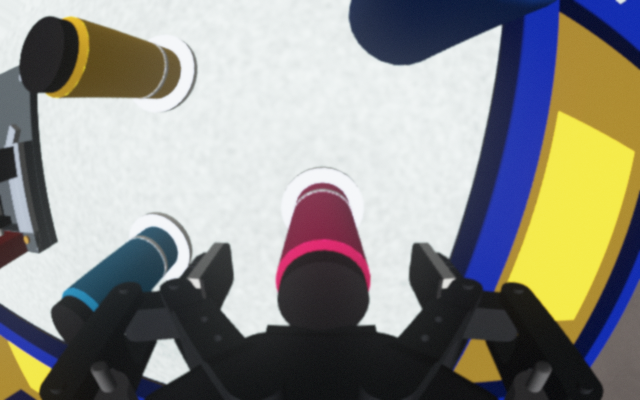

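Magenta sits centred between the fingers at about (323,300), so I'm closing.

```bash
python3 -m handwheel '[[[0,0,0],0],[[0,0,0],0],[[0,0,0],0],[[0,0,0],0],[[0,0,0],0]]' 255 60;  python3 -m handwheel '[[[0,0,0],0],[[0,0,0],0],[[0,0,0],0]]'; python3 go.py 536 345 230 100.5
```

```text
time: 2.72
position: [537.6, 346.0, 81.1]
tcp_rot: [[-0.983, -0.181, 0.002], [-0.181, 0.983, 0.001], [-0.002, 0.001, -1.0]]
force: [-1.2, 1.2, 6.4]
grip_width: 38.7
time: 3.1
position: [537.5, 346.0, 81.1]
tcp_rot: [[-0.983, -0.181, 0.002], [-0.181, 0.983, 0.001], [-0.002, 0.001, -1.0]]
force: [-0.9, 1.1, 5.7]
grip_width: 38.6
rows: [ 0.05 -0.02 -4.96] turn -0.008 | t 3.1 pos [537.55 346.    81.14] psi 100.45 F [-0.92  1.1   5.7 ] w 38.6 q [ 31.7   36.25  96.18   0.01  47.45 -68.76]
```

```bash
python3 -m handwheel '[[[0,0,-1.5],0],[[0,0,-3.4],0],[[0,0,-5.2],0],[[0,0,-5.2],0]]'; python3 go.py 485 -0.7 238 100.5
```

```text
time: 3.6
position: [539.2, 346.8, 241.0]
tcp_rot: [[-0.983, -0.181, 0.008], [-0.181, 0.983, 0.005], [-0.009, 0.003, -1.0]]
force: [-0.2, 0.2, -4.2]
grip_width: 38.5
rows: [  3.88 -11.06   0.03] turn -0.008 | t 3.6 pos [539.19 346.84 240.95] psi 100.45 F [-0.25  0.22 -4.18] w 38.5 q [ 31.69  24.78  91.14  -0.    63.55 -68.76]
```

```bash
python3 -m handwheel '[[[0.65,-1.8,0],0],[[1.3,-3.7,0],0],[[1.95,-5.5,0],0],[[2.6,-7.4,0],0],[[3.1,-8.8,0],0]]'; python3 go.py 485 -0.7 238 100.5
```

```text
time: 4.22
position: [491.2, 66.7, 234.1]
tcp_rot: [[-0.984, -0.181, -0.003], [-0.181, 0.984, -0.001], [0.003, -0.0, -1.0]]
force: [0.2, 0.1, -3.0]
grip_width: 38.5
rows: [ 0.61 -2.17 -0.13] turn -0.015 | t 4.22 pos [491.25  66.68 234.09] psi 100.41 F [ 0.19  0.12 -2.95] w 38.5 q [  6.36  13.24 109.19  -0.02  57.77 -94.04]
```

```bash
python3 -m handwheel '[[[0.3,-1.1,-0.1],0],[[0.6,-2.17,-0.1],0],[[0.6,-2.17,-0.1],0]]'; python3 - <<'E'
from h import *
import json
i=manip.camera_info("wrist");im=manip.camera("wrist");cv2.imwrite("pics/w3.png",im)
json.dump({k:np.array(v).tolist() for k,v in i.items()},open("w3.json","w"))
cv2.imwrite("pics/t3.png",manip.camera("top"))
print(manip.get_obs()["position"],manip.get_obs()["time"])
E
```

```text
time: 4.6
position: [485.9, 0.0, 237.3]
tcp_rot: [[-0.984, -0.179, -0.003], [-0.179, 0.984, -0.0], [0.003, 0.0, -1.0]]
force: [0.3, 0.2, -3.6]
grip_width: 38.0
[486.57   1.68 237.66] 4.7
```

View pics/w3.png

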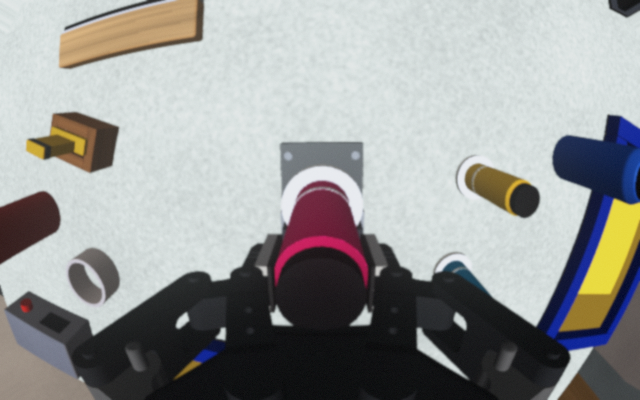

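```bash
python3 - <<'E'
from h import *
import json
i={k:np.array(v) for k,v in json.load(open("w3.json")).items()}
a=atz("wrist",(280.5,143),12,i);b=atz("wrist",(363,142.3),12,i);print(a,b,np.hypot(*(a-b)[:2]))
d=(b-a)/np.linalg.norm(b-a);m=(a+b)/2;yaw=np.degrees(np.arctan2(-d[0],d[1]));print(yaw)
y=np.radians(10.5);print("origin est",m+130*np.array([np.cos(y),np.sin(y),0]))
# mag flange centre (bottom z ~ 237.7-81.1=156.5)
print("flange ctr",atz("wrist",(321.5,200),156.6+4,i))
for c in((283,),(360,)):pass
E
```

```text
[461.41 -53.25  12.  ] [442.96  43.58  12.  ] 98.56568205802593
10.786502076329493
origin est [580.01  18.85  12.  ]
flange ctr [480.87  -0.17 160.6 ]
```

```bash
python3 go.py 481.7 0.7 100 100.6
```

```text
rows: [ 0.16 -0.01  4.59] turn -0.035 | t 4.7 pos [486.57   1.68 237.66] psi 100.39 F [-0.09  0.09 -3.27] w 38.5 q [  -1.21   12.13  110.11    0.02   57.89 -101.62]
```

```bash
python3 -m handwheel '[[[0.16,0,1.5],-0.03],[[0.16,0,3],-0.03],[[0.16,0,4.2],-0.03],[[0.16,0,4.6],-0.03],[[0.16,0,4.6],-0.03]]'; python3 - <<'E'
from h import *
im=manip.camera("wrist");cv2.imwrite("pics/w4.png",im)
im=manip.camera("top")[135:235,250:350];cv2.imwrite("pics/t4.png",cv2.resize(im,None,fx=6,fy=6,interpolation=cv2.INTER_CUBIC))
E
python3 go.py 481.7 0.7 93 100.6
```

```text
time: 5.32
position: [482.5, 1.4, 100.4]
tcp_rot: [[-0.983, -0.185, -0.002], [-0.185, 0.983, 0.0], [0.001, 0.0, -1.0]]
force: [1.0, -0.2, -3.4]
grip_width: 38.4
rows: [ 0.07 -0.    0.29] turn 0.01 | t 5.42 pos [483.76   1.14 101.85] psi 100.66 F [-0.25 -0.05 -3.46] w 38.6 q [  -1.28   24.4   115.86    0.     39.64 -101.94]
```

View pics/w4.png

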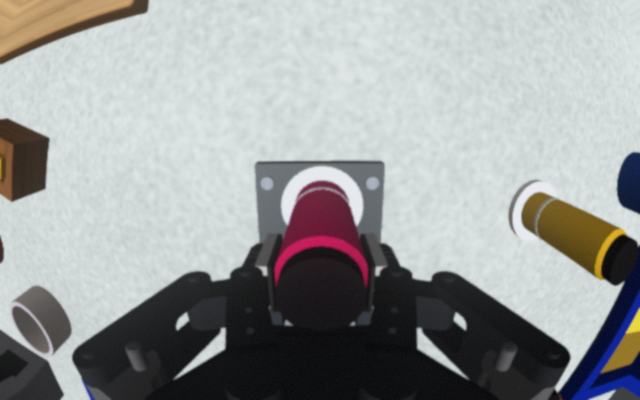

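View pics/t4.png

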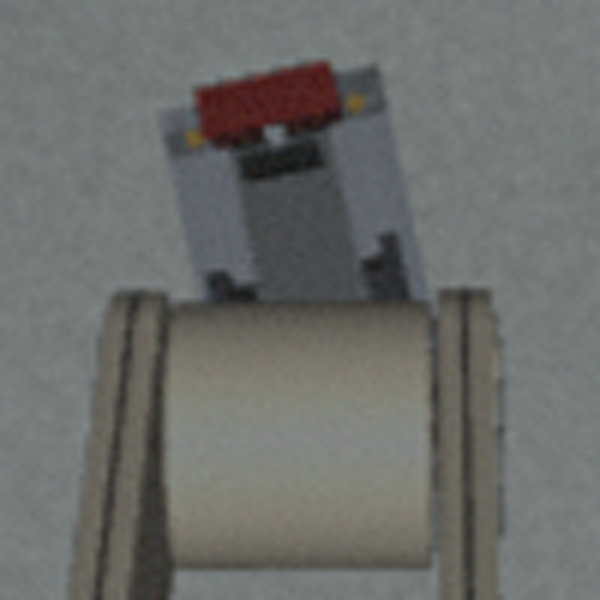

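```bash
python3 -m handwheel '[[[0,-0.03,0.1],0],[[0,-0.03,0.2],0],[[0,-0.03,0.25],0],[[0,-0.03,0.25],0]]'; python3 go.py 481.7 0.7 93 100.6
```

```text
time: 5.92
position: [482.8, -0.1, 93.3]
tcp_rot: [[-0.983, -0.184, -0.0], [-0.184, 0.983, 0.0], [0.0, 0.0, -1.0]]
force: [0.2, -0.8, -3.9]
grip_width: 38.3
rows: [0.03 0.03 0.01] turn 0.004 | t 5.92 pos [482.8   -0.12  93.3 ] psi 100.62 F [ 0.16 -0.85 -3.9 ] w 38.3 q [  -1.43   25.29  116.09    0.     38.63 -102.05]
```

```bash
for k in 1 2; do python3 -m handwheel '[[[0,0,0.03],0],[[0,0,0.03],0]]' | egrep 'pos|force'; done
```

```text
position: [483.1, -0.0, 93.1]
force: [-1.8, 0.7, 5.8]
position: [483.3, 0.1, 93.1]
force: [-5.3, 0.5, 17.7]
```

```bash
python3 -m handwheel '[[[0,0,-0.04],0],[[0,0,-0.06],0]]' | egrep 'pos|force'; python3 -m handwheel '[[[-0.2,0,0],0],[[-0.4,0,0],0],[[-0.6,0,0],0],[[-0.8,0,0],0],[[-0.8,0,0],0]]' | egrep 'pos|force';
```

```text
position: [483.0, -0.1, 93.4]
force: [0.7, -0.0, -3.4]
position: [505.9, 4.7, 94.3]
force: [-7.6, 1.1, 18.9]
```

```bash
python3 - <<'E'
from h import *
im=manip.camera("wrist");cv2.imwrite("pics/w5.png",im)
im=manip.camera("scene")
print(proj("scene",(510,5,40)))
im=im[150:250,270:400];cv2.imwrite("pics/s5.png",cv2.resize(im,None,fx=6,fy=6,interpolation=cv2.INTER_CUBIC))
E
python3 go.py 481.7 0.7 93 100.6
```

```text
[321.22 195.32]
rows: [0.82 0.02 0.05] turn 0.004 | t 7.4 pos [505.87   4.66  94.35] psi 100.62 F [-7.25  2.18 17.3 ] w 38.5 q [  -0.83   26.64  113.15    0.03   40.32 -101.48]
```

View pics/w5.png

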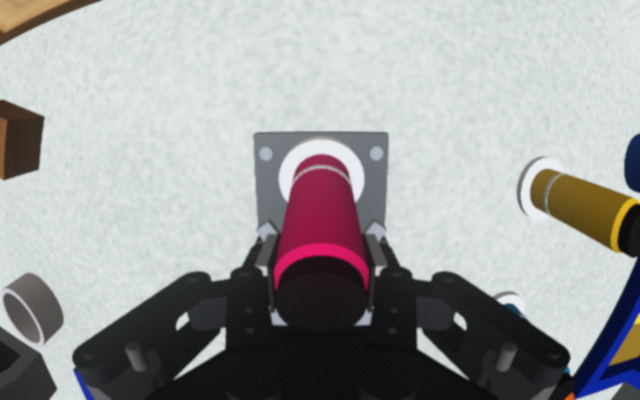

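View pics/s5.png

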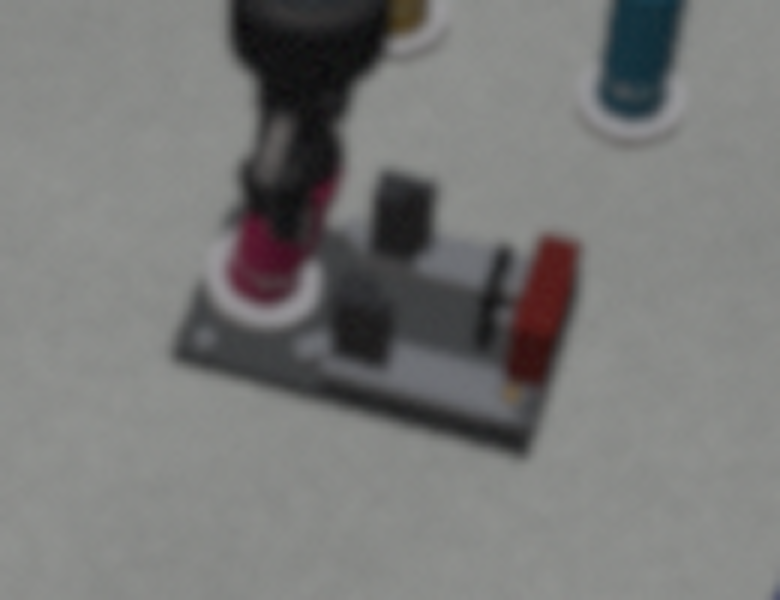

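The cartridge's foot stayed behind: in the wrist picture the flange has moved from row 165 to row 138. It has pivoted in the jaws by about 11°. I'll back up to undo the tilt.

```bash
python3 -m handwheel '[[[0.2,0,0],0],[[0.4,0,0],0],[[0.6,0,0],0],[[0.75,0,0],0],[[0.75,0,0],0]]' | egrep 'pos|force';python3 - <<'E'
from h import *
im=manip.camera("wrist");cv2.imwrite("pics/w6.png",im)
E
```

```text
position: [486.1, 0.0, 94.2]
force: [4.6, 0.7, 5.7]
```

View pics/w6.png

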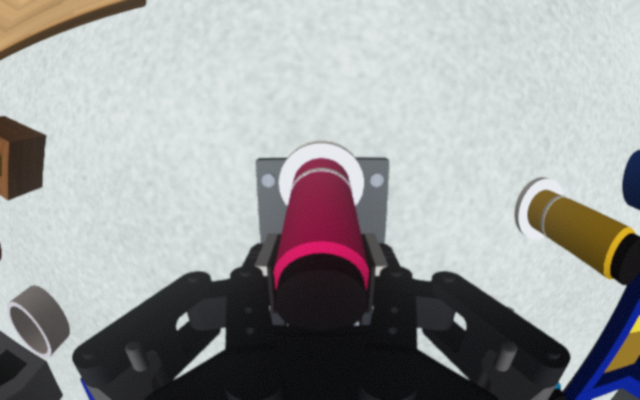

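```bash
python3 -m handwheel '[[[0,0,-0.2],0],[[-0.3,0,-0.2],0],[[-0.6,0,-0.2],0],[[-0.75,0,-0.2],0],[[-0.75,0,-0.2],0]]' | egrep 'pos|force';python3 -m handwheel '[[[0,0,0.1],0],[[0,0,0.18],0],[[0,0,0.18],0]]' - 20 | egrep 'pos|force|width'; python3 - <<'E'
from h import *
im=manip.camera("scene")
im=im[150:250,270:400];cv2.imwrite("pics/s7.png",cv2.resize(im,None,fx=6,fy=6,interpolation=cv2.INTER_CUBIC))
E
```

```text
position: [506.7, 4.5, 99.0]
force: [-0.8, 0.3, -3.3]
position: [506.4, 4.4, 94.4]
force: [-2.3, 0.8, 5.9]
grip_width: 38.6
```

View pics/s7.png

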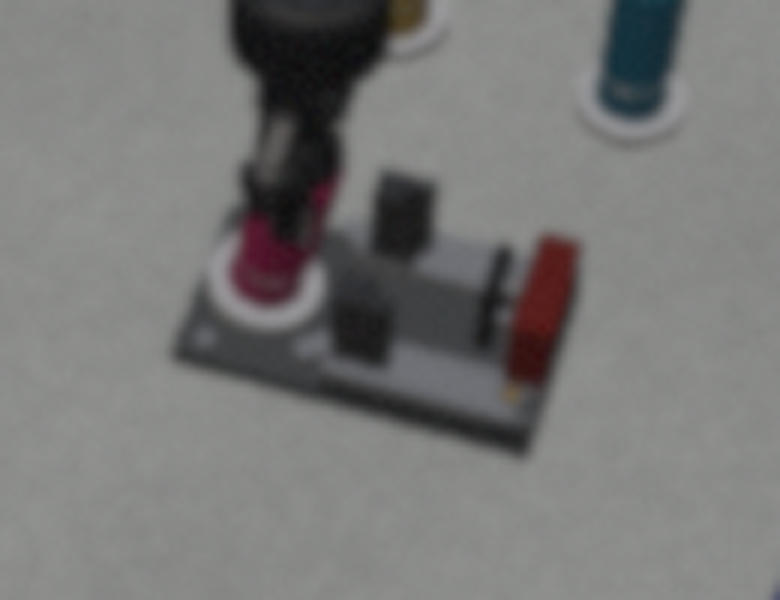

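```bash
python3 -m handwheel '[[[0.1,0,0.03],0],[[0.2,0,0.06],0],[[0.3,0,0.09],0],[[0.3,0,0.09],0]]' | egrep 'pos|force|width'; python3 - <<'E'
from h import *
im=manip.camera("wrist");cv2.imwrite("pics/w7.png",im)
E
```

```text
position: [501.4, 3.1, 93.7]
force: [2.5, 2.8, 14.4]
grip_width: 38.8
```

View pics/w7.png

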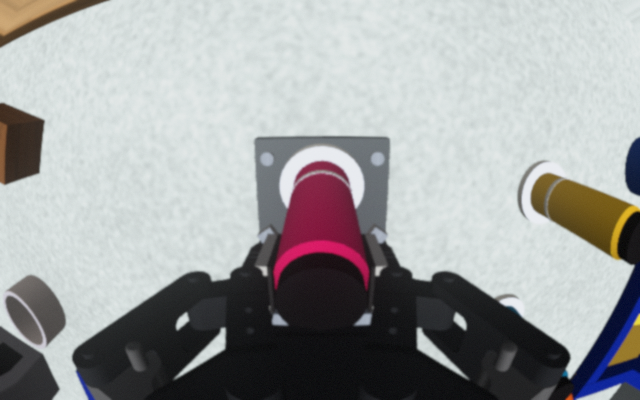

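```bash
python3 -m handwheel '[[[0.1,0,0.03],0],[[0.2,0,0.05],0],[[0.3,0,0.07],0],[[0.35,0,0.08],0],[[0.35,0,0.08],0]]' | egrep 'pos|force|width'; python3 - <<'E'
from h import *
im=manip.camera("wrist");cv2.imwrite("pics/w8.png",im[100:350,200:450])
E
```

```text
position: [490.9, 1.0, 91.4]
force: [0.4, 2.0, 18.5]
grip_width: 38.8
```

View pics/w8.png

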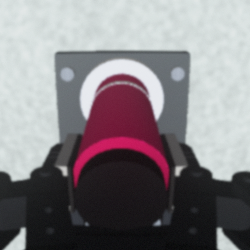

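```bash
python3 -m handwheel '[[[0,0,-0.06],0],[[0,0,-0.06],0],[[0,0,-0.06],0],[[0,0,-0.06],0],[[0,0,-0.06],0]]' 0 20| egrep 'pos|force|width';python3 -m handwheel '[[[0,0,-0.5],0],[[0,0,-2],0],[[0,0,-3.5],0],[[0,0,-3.5],1.5],[[0,0,-3.5],3]]'| egrep 'pos|force|width';  python3 -m handwheel '[[[0,0,0],1.7],[[0,0,0],3.4],[[0,0,0],5.1],[[0,0,0],6.8],[[0,0,0],8.5]]'| egrep 'pos|force|width';python3 -m handwheel '[[[0,0,0],1.7],[[0,0,0],3.4],[[0,0,0],3.5],[[0,0,0],3.5]]'| egrep 'pos|force|width'; python3 - <<'E'
from h import *
import json
i=manip.camera_info("wrist");im=manip.camera("wrist");cv2.imwrite("pics/w9.png",im)
json.dump({k:np.array(v).tolist() for k,v in i.items()},open("w9.json","w"))
im=manip.camera("scene")
im=im[150:250,270:400];cv2.imwrite("pics/s9.png",cv2.resize(im,None,fx=6,fy=6,interpolation=cv2.INTER_CUBIC))
E
python3 go.py 481.7 0.7 93 10.6
```

```text
position: [487.2, 0.8, 90.4]
force: [-1.1, 0.0, -0.1]
grip_width: 85.2
position: [487.8, 0.7, 197.5]
force: [0.1, 0.1, -0.2]
grip_width: 85.3
position: [487.4, 0.8, 196.7]
force: [-0.4, -0.1, 0.5]
grip_width: 85.4
position: [487.4, 0.8, 196.1]
force: [-0.1, -0.1, -0.8]
grip_width: 85.4
rows: [ 0.03 -0.18  3.43] turn 0.027 | t 12.82 pos [487.31   0.78 195.89] psi 10.76 F [0.08 0.64 0.34] w 85.6 q [ -1.31  15.55 112.17   0.    52.26 -12.07]
```

View pics/w9.png

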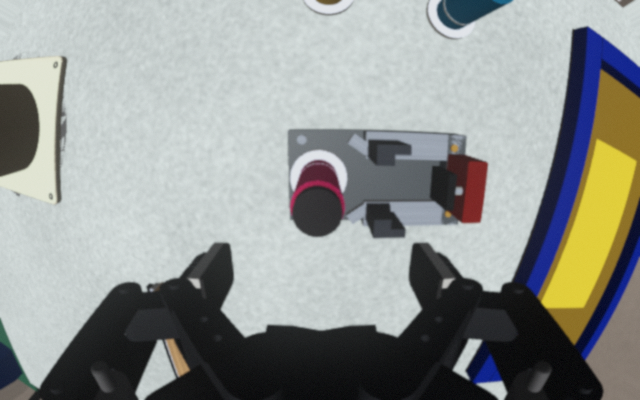

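View pics/s9.png

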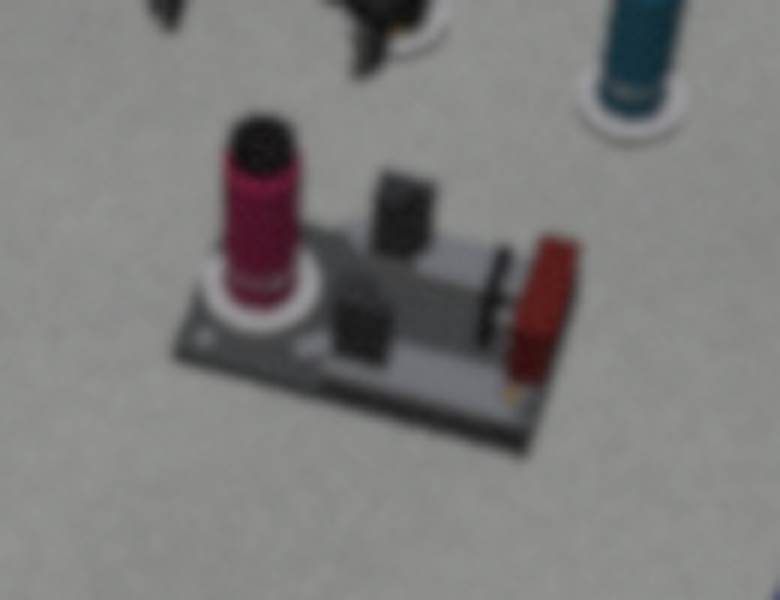

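```bash
python3 - <<'E'
import cv2
im=cv2.imread("pics/w9.png")[110:260,270:500];cv2.imwrite("pics/w9z.png",cv2.resize(im,None,fx=3.4,fy=3.4,interpolation=cv2.INTER_CUBIC))
E
```

```text
(no output)
```

View pics/w9z.png

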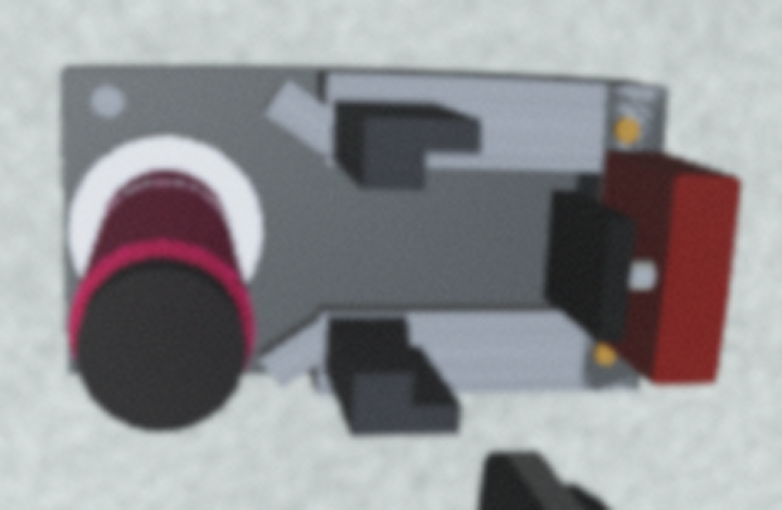

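```bash
cat > m2.py <<'E'
from h import *
import json
i={k:np.array(v) for k,v in json.load(open("w9.json")).items()}
def U(p):return (np.array(p)+.5)/3.4-.5+np.array([270,110])
def A(p,z):return atz("wrist",U(p),z,i)[:2]
yaw=np.radians(10.7)
O=np.array([582,19.]);R=np.array([[np.cos(yaw),-np.sin(yaw)],[np.sin(yaw),np.cos(yaw)]])
S=lambda p,z:np.round(R.T@(A(p,z)-O),1)
print("base front L",A((63,66),12),S((63,66),12),"R",A((70,372),12),S((70,372),12))
for n,p,z in [("slotU",(335,166),32),("slotU2",(420,168),32),("slotU3",(560,172),32),("slotL",(325,307),32),("slotL2",(440,308),32),("slotL3",(550,310),32),("redA",(680,172),84),("redB",(656,383),84),("redC",(740,180),84),("redD",(715,381),84),("lugU front R",(425,187),32),("padtop",(633,225),82),("padtopL",(622,343),82),("lug top L -y",(352,373),84),("lug top",(345,433),84),("lug",(412,373),84),("lugU top near",(363,117),84),("lugU",(425,150),84),("cap",(161,345),137),("flange",(166,229),18)]:
    print(n,A(p,z),S(p,z))
E
python3 m2.py
```

```text
base front L [443.71  44.47] [-131.2   50.7] R [462.43 -53.62] [-131.   -49.2]
slotU [529.57  31.95] [-49.1  22.5]
slotU2 [555.1   36.62] [-23.2  22.3]
slotU3 [599.51  44.93] [22.  22.2]
slotL [536.17 -10.99] [-50.6 -21. ]
slotL2 [571.95  -4.55] [-14.2 -21.3]
slotL3 [608.25   1.61] [ 22.6 -22. ]
redA [612.61  56.37] [37. 31.]
redB [623.76  -1.68] [ 37.2 -28.1]
redC [631.9   58.57] [56.4 29.6]
redD [642.88   2.05] [ 56.7 -28. ]
lugU front R [557.97  31.31] [-21.3  16.6]
padtop [603.71  39.39] [25.1 16. ]
padtopL [610.42   7.18] [ 25.7 -16.9]
lug top L -y [536.71 -13.82] [-50.6 -23.8]
lug top [538.95 -30.57] [-51.5 -40.7]
lug [552.5  -10.98] [-34.6 -24. ]
lugU top near [524.39  51.16] [-50.6  42.3]
lugU [541.58  46.42] [-34.6  34.5]
cap [484.03   1.68] [-99.5   1.2]
flange [484.47   0.78] [-99.2   0.2]
```

```bash
python3 go.py 484.2 1.2 94 10.7;
```

```text
rows: [ 0.03 -0.1   3.4 ] turn 0.01 | t 12.82 pos [487.31   0.78 195.89] psi 10.76 F [0.08 0.64 0.34] w 85.6 q [ -1.31  15.55 112.17   0.    52.26 -12.07]
```

```bash
python3 -m handwheel '[[[0.03,-0.1,1.5],0],[[0.03,-0.1,2.8],0],[[0.03,-0.1,3.4],0],[[0.03,-0.1,3.4],0]]'| egrep 'pos|force|width';python3 -m handwheel '[[[0,0,0],0],[[0,0,0],0],[[0,0,0],0],[[0,0,0],0],[[0,0,0],0]]' 255 90 | egrep 'pos|force|width'; python3 -m handwheel '[[[0,0,-0.03],0],[[0,0,-0.05],0],[[0,0,-0.05],0]]'| egrep 'pos|force|width';python3 - <<'E'
from h import *
im=manip.camera("wrist");cv2.imwrite("pics/w10.png",im)
E
```

```text
position: [483.2, 1.1, 92.5]
force: [-0.7, 0.0, 0.4]
grip_width: 85.5
position: [484.8, 1.1, 95.0]
force: [-2.1, -0.5, 9.8]
grip_width: 38.0
position: [484.0, 1.1, 95.1]
force: [-0.6, -1.1, -1.1]
grip_width: 38.1
```

View pics/w10.png

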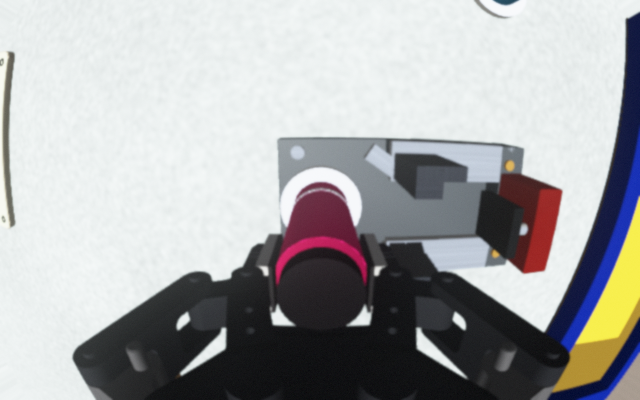

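```bash
python3 -m handwheel '[[[0,0,-0.04],0],[[0,0.3,-0.05],0],[[0,0.6,-0.05],0],[[0,0.8,-0.05],0],[[0,0.8,-0.05],0]]'| egrep 'pos|force|width';python3 -m handwheel '[[[0,0.2,0],0],[[0,0.4,0],0],[[0,0.6,0],0],[[0,0.6,0],0]]'| egrep 'pos|force|width';python3 - <<'E'
from h import *
im=manip.camera("wrist");cv2.imwrite("pics/w11.png",im)
E
python3 go.py 484 1 93 10.7
```

```text
position: [508.4, 5.6, 96.6]
force: [0.2, 0.8, -3.1]
grip_width: 37.9
position: [526.1, 8.9, 96.7]
force: [0.1, 0.1, -3.7]
grip_width: 38.0
rows: [-0.   -1.41  0.12] turn -0.01 | t 15.55 pos [525.6    8.88  96.56] psi 10.64 F [ 0.4  -0.42 -3.65] w 37.7 q [ -0.33  27.62 110.71  -0.    41.67 -10.97]
```

View pics/w11.png

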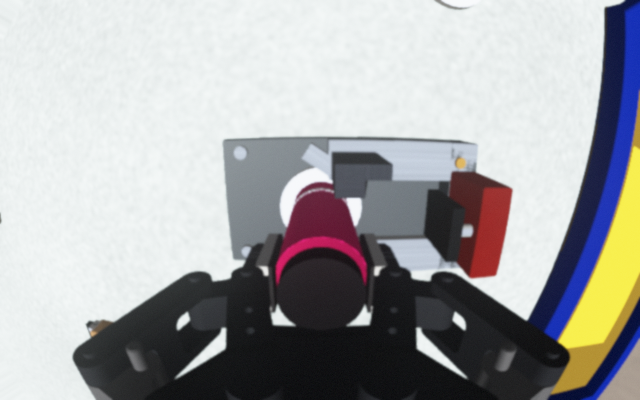

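```bash
python3 -m handwheel '[[[0,0.3,0],0],[[0,0.6,0],0],[[0,0.9,0],0],[[0,1.2,0],0],[[0,1.2,0],0]]'| egrep 'pos|force|width';python3 -m handwheel '[[[0,0.1,0],0],[[0,0.25,0],0],[[0,0.4,0],0],[[0,0.4,0],0]]'| egrep 'pos|force|width'
```

```text
position: [561.8, 15.6, 96.6]
force: [-0.2, -0.1, -3.8]
grip_width: 37.9
position: [573.1, 17.8, 96.7]
force: [0.2, -0.5, -3.9]
grip_width: 38.3
```

```bash
for k in 1; do python3 -m handwheel '[[[0,0.08,0],0],[[0,0.15,0],0],[[0,0.2,0],0],[[0,0.2,0],0]]'| egrep 'pos|force|width';done; python3 -m handwheel '[[[0,0.05,0],0],[[0,0.05,0],0]]'| egrep 'pos|force|width'; python3 -m handwheel '[[[0,0.05,0],0],[[0,0.05,0],0]]'| egrep 'pos|force|width'
```

```text
position: [578.7, 18.8, 96.6]
force: [-0.8, -0.3, -3.7]
grip_width: 37.6
position: [580.1, 19.1, 96.6]
force: [0.1, -0.0, -2.9]
grip_width: 38.1
position: [581.2, 19.3, 96.5]
force: [-1.6, 0.2, -1.9]
grip_width: 37.7
```

```bash
python3 -m handwheel '[[[0,0.04,0],0],[[0,0.04,0],0]]'| egrep 'pos|force|width'; python3 - <<'E'
from h import *
im=manip.camera("wrist");cv2.imwrite("pics/w12.png",im)
E
```

```text
position: [582.2, 19.5, 96.5]
force: [-2.4, -0.9, -1.8]
grip_width: 37.9
```

View pics/w12.png

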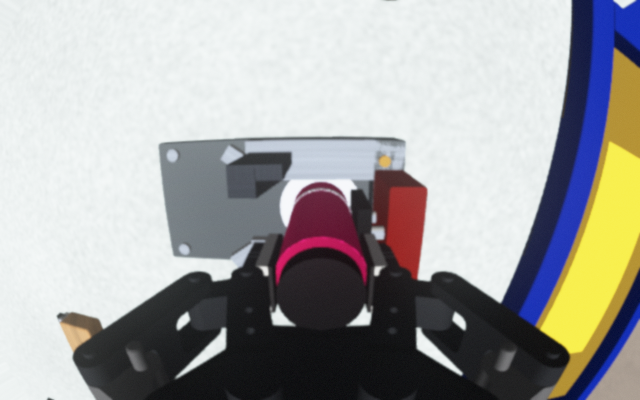

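```bash
python3 -m handwheel '[[[0,-0.03,0.03],0],[[0,-0.03,0.05],0],[[0,-0.03,0.05],0]]'| egrep 'pos|force|width'; python3 -m handwheel '[[[0,0,0.02],0],[[0,0,0.02],0]]'| egrep 'pos|force|width'
```

```text
position: [581.8, 19.5, 95.1]
force: [-2.4, -0.0, -2.1]
grip_width: 37.5
position: [581.8, 19.4, 95.1]
force: [-4.8, -0.3, 5.1]
grip_width: 37.7
```

```bash
python3 -m handwheel '[[[0,0,0],0],[[0,0,0],0],[[0,0,0],0],[[0,0,0],0]]' 0 40| egrep 'pos|force|width'; python3 -m handwheel '[[[0,0,-0.8],0],[[0,0,-2.5],0],[[0,0,-4],0],[[0,0,-4],0]]'| egrep 'pos|force|width'; python3 - <<'E'
from h import *
import json
i=manip.camera_info("wrist");im=manip.camera("wrist");cv2.imwrite("pics/w13.png",im)
json.dump({k:np.array(v).tolist() for k,v in i.items()},open("w13.json","w"))
E
python3 go.py 494 -346.5 215 81.6
```

```text
position: [582.0, 19.4, 94.6]
force: [-0.3, -0.2, 0.0]
grip_width: 85.2
position: [584.4, 19.5, 218.5]
force: [0.2, -0.2, 0.2]
grip_width: 85.3
rows: [-11.44  -5.16   0.03] turn -11.828 | t 19.65 pos [582.87  19.44 216.26] psi 10.63 F [-0.32 -0.21 -0.51] w 85.4 q [ 0.74 21.68 99.66 -0.   58.44 -9.89]
```

View pics/w13.png

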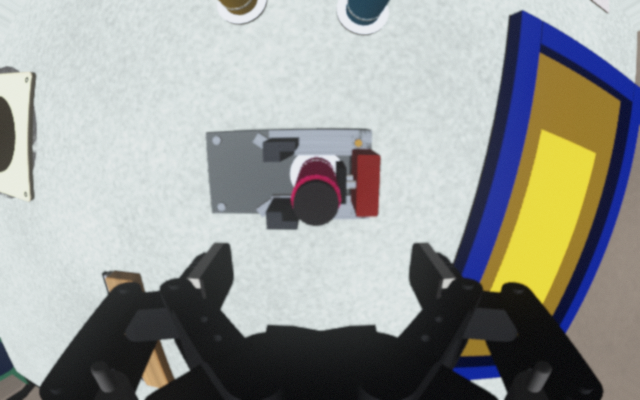

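```bash
python3 -m handwheel '[[[-1.8,-0.8,0],-1.7],[[-3.6,-1.6,0],-3.4],[[-5.4,-2.4,0],-5.1],[[-7.2,-3.2,0],-6.8],[[-8.5,-3.9,0],-8.5]]'| egrep 'pos|force|width'; python3 go.py 494 -346.5 215 81.6
```

```text
position: [512.4, -254.4, 212.8]
force: [0.4, -1.2, 1.0]
grip_width: 85.6
rows: [-0.93 -2.99 -0.08] turn -3.347 | t 20.27 pos [ 512.4  -254.38  212.79] psi 61.52 F [ 0.35 -1.17  1.  ] w 85.6 q [-27.59  21.18 100.98  -0.    57.99 -89.11]
```

```bash
python3 -m handwheel '[[[-0.5,-1.6,-0.08],-1.7],[[-0.93,-3,-0.08],-3.35],[[-0.93,-3,-0.08],-3.35],[[-0.93,-3,-0.08],-3.35]]'| egrep 'pos|force|width'; python3 - <<'E'
from h import *
import json
i=manip.camera_info("wrist");im=manip.camera("wrist");cv2.imwrite("pics/w14.png",im)
json.dump({k:np.array(v).tolist() for k,v in i.items()},open("w14.json","w"))
print(proj("wrist",(494,-346.5,122),i),proj("wrist",(494,-346.5,54),i))
E
python3 go.py 494 -346.5 73.5 81.6
```

```text
position: [494.2, -344.3, 215.4]
force: [-1.3, 0.2, 1.4]
grip_width: 85.3
[317.84 200.37] [318.42 181.8 ]
rows: [-0.   -0.1   4.74] turn -0.059 | t 20.82 pos [ 494.55 -343.9   215.75] psi 81.25 F [-0.14 -0.19  0.41] w 85.5 q [ -35.95   23.44   96.97    0.02   59.72 -117.21]
```

View pics/w14.png

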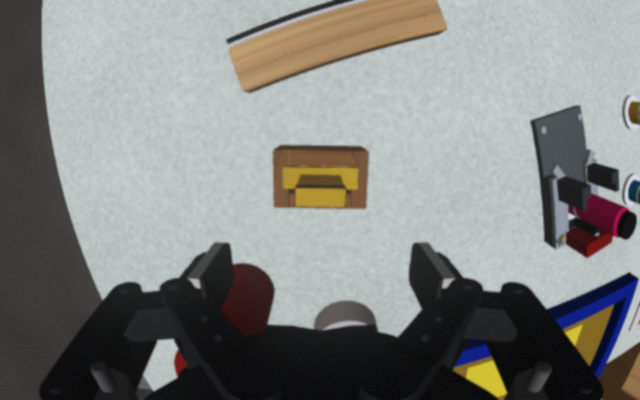

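```bash
python3 - <<'E'
from h import *
import json
im=cv2.imread("pics/w14.png")[130:230,260:380];cv2.imwrite("pics/w14z.png",cv2.resize(im,None,fx=6,fy=6,interpolation=cv2.INTER_CUBIC))
print("red",atz("top",(505,135),222),atz("top",(481,150),0))
E
```

```text
red [ 635.14 -460.62  222.  ] [ 627.41 -476.69    0.  ]
```

View pics/w14z.png

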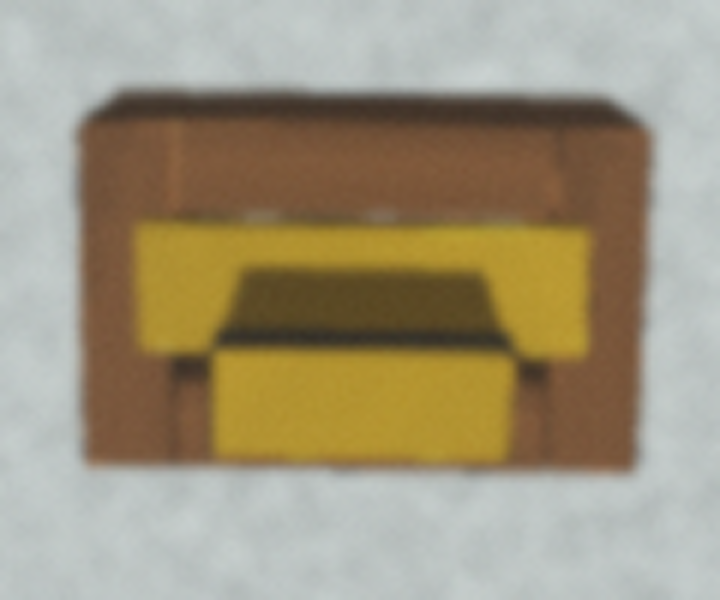

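```bash
python3 - <<'E'
from h import *
import json
i={k:np.array(v) for k,v in json.load(open("w14.json")).items()}
U=lambda p:(np.array(p)+.5)/6-.5+np.array([260,130])
c=[atz("wrist",U(p),122,i)[:2] for p in((213,348),(517,349),(511,460),(213,460))]
print(c,np.mean(c,0)); d=c[1]-c[0];print(np.linalg.norm(d),np.degrees(np.arctan2(d[1],d[0])))
c=[atz("wrist",U(p),62,i)[:2] for p in((134,222),(591,228))];d=c[1]-c[0];print(c,np.linalg.norm(d),np.degrees(np.arctan2(d[1],d[0])))
c=[atz("wrist",U(p),54,i)[:2] for p in((80,122),(652,130))];d=c[1]-c[0];print(np.linalg.norm(d),np.degrees(np.arctan2(d[1],d[0])))
E
```

```text
[array([ 480.92, -362.57]), array([ 487.18, -323.2 ]), array([ 502.14, -326.01]), array([ 496.04, -365.26])] [ 491.57 -344.26]
39.86003657923869 80.96010621667087
[array([ 471.7 , -378.94]), array([ 484.09, -305.77])] 74.21360653577176 80.38436159813237
94.71730686037003 80.34697980393722
```

```bash
python3 go.py 491.9 -344.6 71 81
```

```text
rows: [ 0.07 -0.04  4.83] turn 0.041 | t 20.82 pos [ 494.55 -343.9   215.75] psi 81.25 F [-0.14 -0.19  0.41] w 85.5 q [ -35.95   23.44   96.97    0.02   59.72 -117.21]
```

```bash
python3 -m handwheel '[[[0.07,-0.04,1.5],0.04],[[0.07,-0.04,3],0.04],[[0.07,-0.04,4.3],0.04],[[0.07,-0.04,4.8],0.04],[[0.07,-0.04,4.8],0.04]]'| egrep 'pos|force|width'; python3 -m handwheel '[[[0,0,0],0],[[0,0,0],0],[[0,0,0],0],[[0,0,0],0],[[0,0,0],0]]' 255 100 | egrep 'pos|force|width'; python3 - <<'E'
from h import *
im=manip.camera("wrist");cv2.imwrite("pics/w15.png",im)
E
python3 go.py 491.9 -344.6 71 81
```

```text
position: [492.7, -345.0, 72.4]
force: [-0.6, -0.6, -0.0]
grip_width: 85.2
position: [493.6, -346.6, 74.5]
force: [-0.1, 1.2, 6.0]
grip_width: 38.6
rows: [0.07 0.06 0.12] turn 0.009 | t 22.12 pos [ 493.59 -346.58   74.5 ] psi 81.05 F [-0.21  0.65  5.94] w 38.4 q [ -36.21   34.49  101.19    0.01   44.17 -117.27]
```

View pics/w15.png

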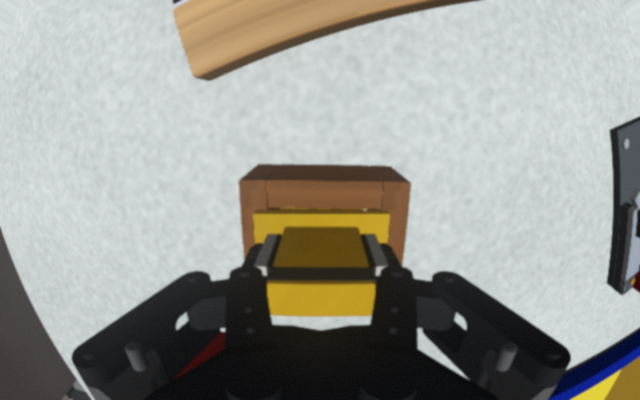

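```bash
python3 - <<'E'
from h import *
o=manip.get_obs();R=np.array(o["tcp_rot"]);p=o["position"]
for px in((321,279),(321,316),(321,298)):
    X=atz("wrist",px,122);print(X,"tool:",R.T@(X-p))
E
python3 -m handwheel '[[[0,0,-0.3],0],[[0,0,-0.6],0],[[0,0,-0.9],0],[[0,0,-0.9],0]]'| egrep 'pos|force|width'
```

```text
[ 482.3  -344.56  122.  ] tool: [ 11.35   0.18 -47.53]
[ 498.74 -347.15  122.  ] tool: [ -5.3    0.19 -47.49]
[ 490.41 -345.84  122.  ] tool: [  3.14   0.18 -47.51]
position: [493.2, -346.4, 101.0]
force: [0.1, 0.1, -0.4]
grip_width: 38.6
```

```bash
python3 -m handwheel '[[[0,0,-1.5],0],[[0,0,-3],0],[[0,0,-4.5],0],[[0,0,-4.5],0]]'| egrep 'pos|force|width';python3 go.py 553.4 14 240 100.65
```

```text
position: [494.5, -347.3, 238.8]
force: [-0.3, 0.1, -1.4]
grip_width: 39.0
rows: [-0.07 12.2  -0.08] turn -3.264 | t 23.12 pos [ 494.52 -347.27  238.75] psi 81.07 F [-0.34  0.11 -1.44] w 39.0 q [ -36.21   21.85   96.03    0.     61.7  -117.28]
```

```bash
python3 -m handwheel '[[[0,1.9,0],-0.6],[[0,3.8,0],-1.2],[[0,5.7,0],-1.8],[[0,7.6,0],-2.5],[[0,9.3,0],-3.26]]'| egrep 'pos|force|width';python3 go.py 553.4 14 240 100.65
```

```text
position: [535.2, -68.3, 233.4]
force: [0.7, -0.5, -0.5]
grip_width: 38.9
rows: [-1.11  2.58 -0.22] turn 0.023 | t 23.75 pos [535.15 -68.28 233.41] psi 100.79 F [ 0.65 -0.54 -0.48] w 38.9 q [  -8.54   17.    104.05    0.     59.09 -109.33]
```

```bash
python3 -m handwheel '[[[-0.5,1.3,-0.2],0],[[-1.1,2.58,-0.2],0.02],[[-1.1,2.58,-0.2],0.02],[[-1.1,2.58,-0.2],0.02]]'| egrep 'pos|force|width';python3 - <<'E'
from h import *
import json
i=manip.camera_info("wrist");im=manip.camera("wrist");cv2.imwrite("pics/w16.png",im)
json.dump({k:np.array(v).tolist() for k,v in i.items()},open("w16.json","w"))
E
python3 go.py 553.4 14 150 100.65
```

```text
position: [553.3, 11.6, 239.7]
force: [0.2, -0.1, -0.5]
grip_width: 39.0
rows: [-0.02  0.09  3.  ] turn -0.027 | t 24.3 pos [553.42  11.13 239.94] psi 100.49 F [-0.56  0.14 -1.35] w 38.4 q [  -0.07   17.72  102.02   -0.02   60.37 -100.55]
```

View pics/w16.png

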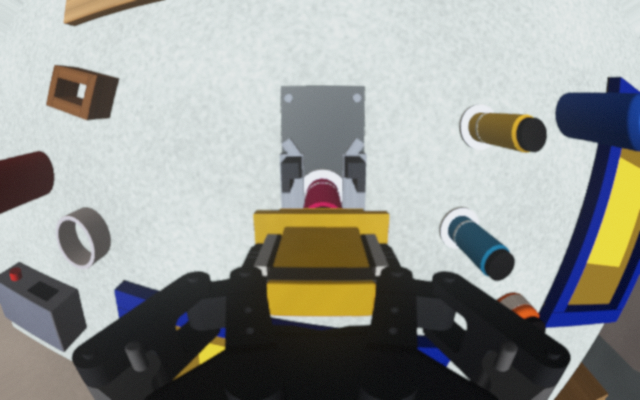

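```bash
python3 -m handwheel '[[[-0.02,0.09,1],-0.03],[[-0.02,0.09,2],-0.03],[[-0.02,0.09,2.5],-0.03],[[-0.02,0.09,2.5],-0.03]]'| egrep 'pos|force|width';python3 - <<'E'
from h import *
im=manip.camera("wrist");cv2.imwrite("pics/w17.png",im)
im=manip.camera("scene")
im=im[120:240,270:400];cv2.imwrite("pics/s17.png",cv2.resize(im,None,fx=5,fy=5,interpolation=cv2.INTER_CUBIC))
E
python3 go.py 553.4 14 150 100.65
```

```text
position: [553.5, 13.8, 165.0]
force: [0.0, 0.7, -1.0]
grip_width: 38.9
rows: [0.05 0.01 0.55] turn 0.0 | t 24.9 pos [554.85  14.13 166.63] psi 100.65 F [ 0.22 -0.31 -0.65] w 38.6 q [   0.23   23.3   105.1    -0.     51.54 -100.42]
```

View pics/w17.png

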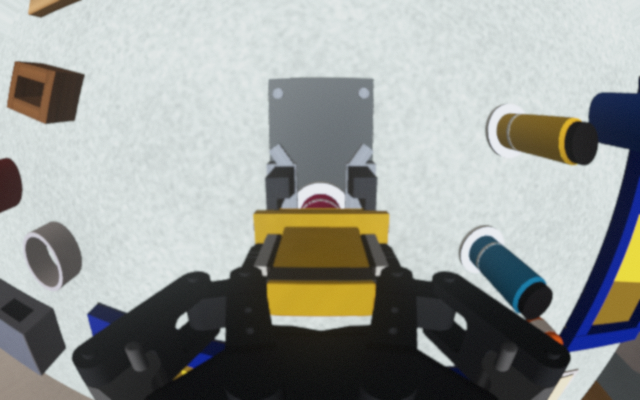

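View pics/s17.png

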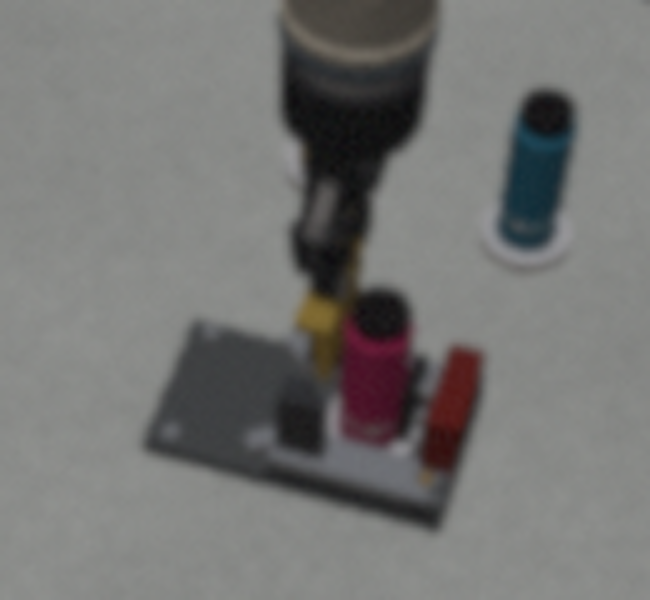

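```bash
python3 -m handwheel '[[[0.02,0,0.2],0],[[0.02,0,0.4],0],[[0.02,0,0.6],0],[[0.02,0,0.6],0]]'| egrep 'pos|force|width';python3 -m handwheel '[[[0,0,0.15],0],[[0,0,0.3],0],[[0,0,0.3],0]]'| egrep 'pos|force|width'; python3 -m handwheel '[[[0,0,0.15],0],[[0,0,0.25],0],[[0,0,0.25],0]]'| egrep 'pos|force|width'
```

```text
position: [553.3, 14.5, 147.3]
force: [-0.5, 0.1, -0.3]
grip_width: 38.9
position: [553.4, 14.5, 138.5]
force: [0.1, -0.5, -1.3]
grip_width: 38.8
position: [553.5, 14.5, 131.1]
force: [-0.1, -0.4, -0.6]
grip_width: 38.8
```

```bash
python3 -m handwheel '[[[0,0,0.1],0],[[0,0,0.2],0],[[0,0,0.2],0]]'| egrep 'pos|force|width'; python3 -m handwheel '[[[0,0,0.07],0],[[0,0,0.07],0]]'| egrep 'pos|force|width'; python3 -m handwheel '[[[0,0,0.07],0],[[0,0,0.07],0]]'| egrep 'pos|force|width'
```

```text
position: [553.9, 14.5, 125.3]
force: [1.7, 0.9, -2.0]
grip_width: 38.6
position: [554.1, 14.5, 123.4]
force: [1.5, -0.5, -1.9]
grip_width: 38.9
position: [554.2, 14.5, 121.3]
force: [3.0, -0.1, -2.1]
grip_width: 38.7
```

```bash
python3 -m handwheel '[[[-0.04,0,0.0],0],[[-0.04,0,0.05],0],[[-0.05,0,0.1],0],[[-0.05,0,0.1],0]]'| egrep 'pos|force|width'; python3 -m handwheel '[[[-0.01,0,0.05],0],[[-0.02,0,0.1],0],[[-0.02,0,0.1],0]]'| egrep 'pos|force|width'; python3 -m handwheel '[[[-0.01,0,0.05],0],[[-0.02,0,0.1],0],[[-0.02,0,0.1],0]]'| egrep 'pos|force|width'
```

```text
position: [554.9, 14.7, 118.1]
force: [0.5, 0.4, 0.9]
grip_width: 38.8
position: [555.4, 14.8, 115.4]
force: [-2.1, -0.6, 4.6]
grip_width: 39.0
position: [555.9, 14.9, 112.5]
force: [-2.9, -1.2, 6.3]
grip_width: 39.0
```

Driving force is building smoothly, at 6 N with about 8 mm to go.

```bash
for k in 1; do python3 -m handwheel '[[[-0.01,0,0.05],0],[[-0.02,0,0.1],0],[[-0.02,0,0.1],0]]'| egrep 'pos|force|width'; done; python3 -m handwheel '[[[-0.01,0,0.05],0],[[-0.02,0,0.1],0],[[-0.02,0,0.1],0]]'| egrep 'pos|force|width'
```

```text
position: [556.4, 15.0, 109.6]
force: [-3.5, 0.7, 9.2]
grip_width: 39.0
position: [556.9, 15.0, 106.7]
force: [-3.8, -1.0, 8.9]
grip_width: 39.1
```

```bash
python3 - <<'E'
from h import *
im=manip.camera("wrist");cv2.imwrite("pics/w18.png",im)
im=manip.camera("scene")
im=im[120:240,270:400];cv2.imwrite("pics/s18.png",cv2.resize(im,None,fx=5,fy=5,interpolation=cv2.INTER_CUBIC))
E
```

```text
(no output)
```

View pics/w18.png

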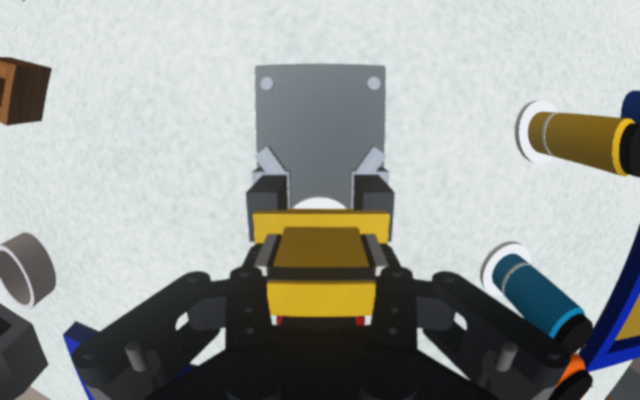

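View pics/s18.png

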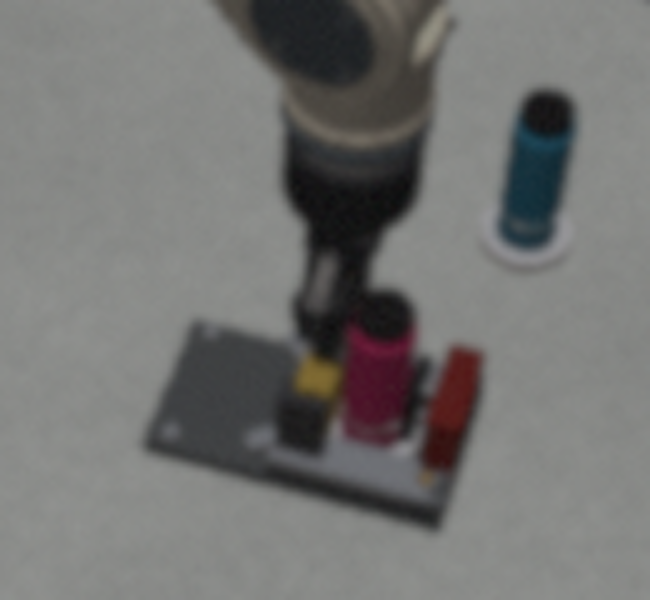

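```bash
python3 -m handwheel '[[[-0.01,0,0.04],0],[[-0.01,0,0.06],0],[[-0.01,0,0.06],0]]'| egrep 'pos|force|width'; python3 -m handwheel '[[[0,0,0.03],0],[[0,0,0.03],0]]'| egrep 'pos|force|width'
```

```text
position: [557.2, 15.1, 105.2]
force: [-5.2, -0.6, 13.0]
grip_width: 39.2
position: [557.3, 15.1, 104.9]
force: [-6.4, 0.3, 18.1]
grip_width: 38.8
```

```bash
python3 -m handwheel '[[[0,0,0.04],0],[[0,0,0.04],0],[[0,0,0.04],0]]'| egrep 'pos|force|width'; python3 -m handwheel '[[[0,0,0.04],0],[[0,0,0.04],0],[[0,0,0.04],0]]'| egrep 'pos|force|width'
```

```text
position: [557.4, 15.1, 104.7]
force: [-8.5, -1.0, 28.4]
grip_width: 39.1
position: [557.5, 15.2, 104.6]
force: [-14.0, -0.4, 38.0]
grip_width: 38.8
```

```bash
python3 -m handwheel '[[[0.02,0,-0.08],0],[[0.02,0,-0.1],0],[[0.02,0,-0.1],0]]'| egrep 'pos|force|width'; python3 -m handwheel '[[[0,0,0],0],[[0,0,0],0],[[0,0,0],0],[[0,0,0],0]]' 0 40| egrep 'pos|force|width'; python3 -m handwheel '[[[0,0,-0.5],0],[[0,0,-1.5],0],[[0,0,-2.5],0],[[0,0,-3.3],0],[[0,0,-3.3],0]]'| egrep 'pos|force|width'; python3 - <<'E'
from h import *
im=manip.camera("wrist");cv2.imwrite("pics/w19.png",im)
im=manip.camera("scene")
im=im[120:240,270:400];cv2.imwrite("pics/s19.png",cv2.resize(im,None,fx=5,fy=5,interpolation=cv2.INTER_CUBIC))
E
python3 go.py 557 15.1 160 100.65
```

```text
position: [557.2, 15.1, 104.8]
force: [-3.0, 0.4, 11.3]
grip_width: 38.8
position: [557.1, 15.1, 103.9]
force: [-0.9, -0.2, 0.7]
grip_width: 85.5
position: [558.7, 15.1, 205.9]
force: [-0.4, -0.0, 0.8]
grip_width: 85.6
rows: [ 0.   -0.    1.44] turn 0.006 | t 32.1 pos [557.05  15.12 203.28] psi 100.69 F [-0.7  -0.43  0.45] w 85.0 q [   0.33   20.6   103.36   -0.     56.01 -100.36]
```

View pics/w19.png

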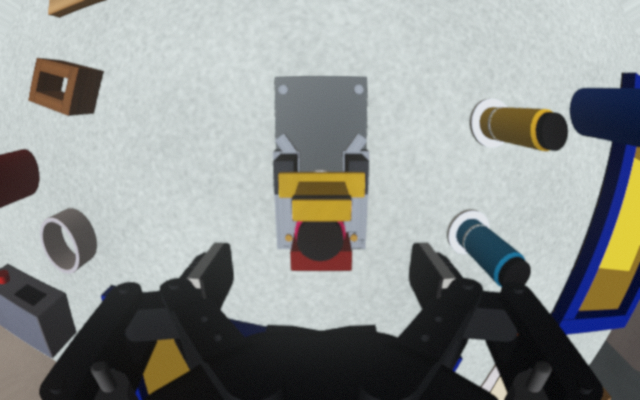

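View pics/s19.png

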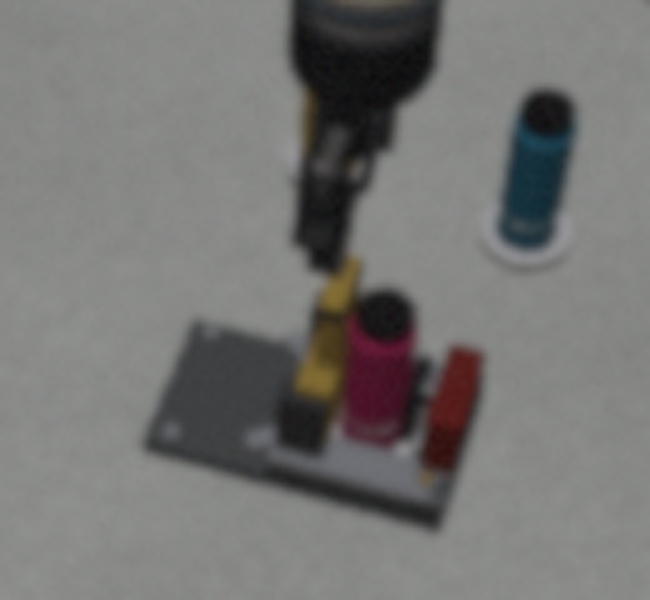

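```bash
python3 -m handwheel '[[[0.06,0,0.3],0],[[0.06,0,0.8],0],[[0.06,0,1.2],0],[[0.06,0,1.3],0],[[0.06,0,1.3],0]]' 255 40| egrep 'pos|force|width'; for k in 1; do python3 -m handwheel '[[[0,0,0.1],0],[[0,0,0.2],0],[[0,0,0.2],0]]'| egrep 'pos|force|width'; done;
```

```text
position: [555.3, 14.8, 163.6]
force: [-1.2, -0.1, -0.5]
grip_width: 0.3
position: [555.4, 14.8, 158.1]
force: [0.8, -0.8, 0.2]
grip_width: -0.1
```

```bash
python3 -m handwheel '[[[0,0,0.08],0],[[0,0,0.15],0],[[0,0,0.15],0]]'| egrep 'pos|force|width'; for k in 1 2; do python3 -m handwheel '[[[0,0,0.05],0],[[0,0,0.05],0]]'| egrep 'pos|force'; done
```

```text
position: [555.3, 14.8, 153.4]
force: [0.4, 0.6, 0.5]
grip_width: -0.2
position: [555.8, 14.8, 152.6]
force: [-1.3, -0.3, 4.2]
position: [556.2, 14.9, 152.4]
force: [-4.5, -0.8, 15.5]
```

```bash
for k in 1 2; do python3 -m handwheel '[[[0,0,0.05],0],[[0,0,0.05],0]]'| egrep 'pos|force'; done
```

```text
position: [556.8, 14.9, 152.2]
force: [-7.4, -0.3, 26.5]
position: [557.5, 14.9, 152.0]
force: [-9.0, 0.5, 36.8]
```

```bash
python3 -m handwheel '[[[0,0,-0.2],0],[[0,0,-0.6],0],[[0,0,-1.8],0],[[0,0,-3],0],[[0,0,-3],0]]'| egrep 'pos|force'; python3 -m handwheel '[[[1,0,-0.2],0],[[2.5,0,-0.6],0],[[4,0,-1],0],[[4,0,-1],0]]'| egrep 'pos|force'; python3 - <<'E'
from h import *
im=manip.camera("wrist");cv2.imwrite("pics/w20.png",im)
im=manip.camera("top");z=im[135:235,265:345];cv2.imwrite("pics/t20.png",cv2.resize(z,None,fx=6,fy=6,interpolation=cv2.INTER_CUBIC));cv2.imwrite("pics/t20f.png",im)
im=manip.camera("scene")
im=im[120:240,270:400];cv2.imwrite("pics/s20.png",cv2.resize(im,None,fx=5,fy=5,interpolation=cv2.INTER_CUBIC))
E
```

```text
position: [557.3, 14.8, 240.6]
force: [0.6, -0.9, -0.2]
position: [434.9, -7.7, 267.4]
force: [0.2, -0.6, -0.1]
```

View pics/s20.png

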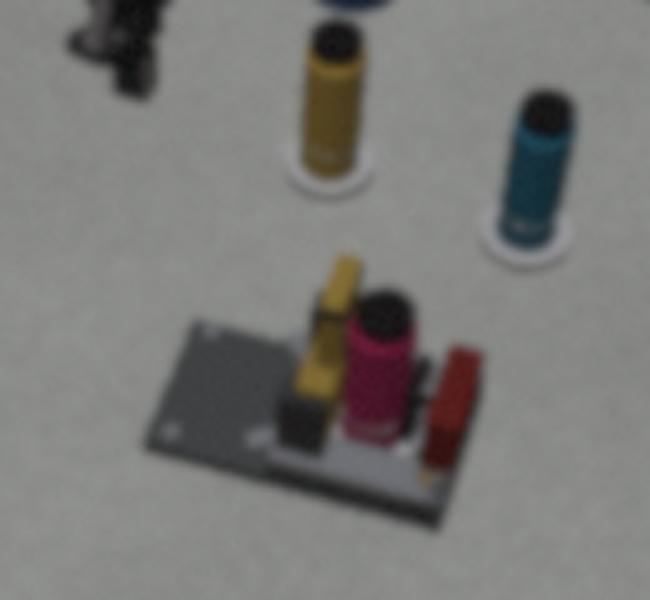

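View pics/w20.png

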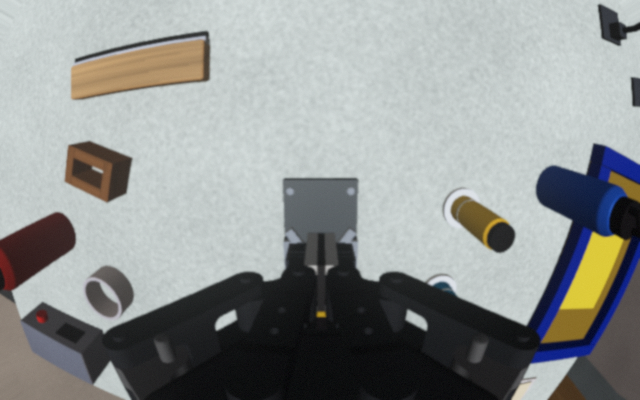

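View pics/t20f.png

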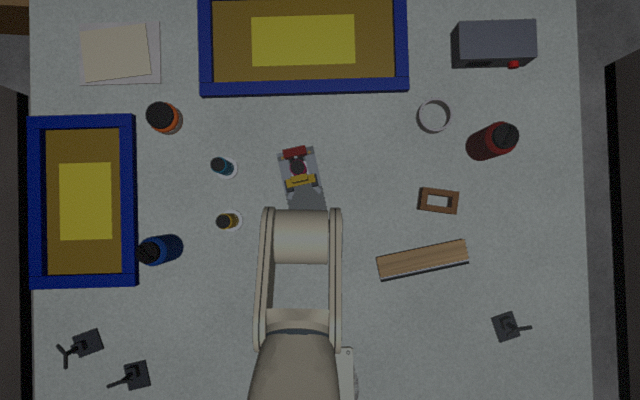

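The wedge collar sits flush on the lugs, the magenta cartridge is upright against the pad, the other things haven't moved, and the robot is clear.

```bash
python3 -c "
from plant import manip
print(manip.get_obs()['time'],manip.sign_off())"
```

```text
the job is handed in; nothing more can be done
35.75 None
```

The magenta cartridge is clamped in the shoe with the wedge home, and I handed the job in at 35.75 s of the 72 s allowed.

- **Cartridge:** I stood it on the apron, and the first slide failed. Its foot dragged and it tilted about 11° in the jaws. I set it upright on the apron again and regripped it with the jaws along the slide. The second slide was held about 2 mm up, and the flange went under the plate without catching. It met the pad with about 2.4 N, and I lowered it onto the base and let go.
- **Wedge:** I lowered it sloping face to the lugs and drove it down in the grip until it stopped hard, at 38 N. After letting go I pressed the tab's top with closed fingers, up to 37 N. It did not sink further, and the top stood at 152 mm, which is exactly the home height.
- **Last checks:** The final pictures show the collar on the lugs, the cartridge upright between wedge and pad, and the other things where they were. The tool force read about zero with the robot clear.
- **Not checked or disagreeing:** I could not read the pad's travel directly. The top and wrist cameras disagreed by 2–6 mm on positions, so I relied on the wrist view and on contact.

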